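# Balance a jar lid on a domed rest and take it up with dipping tongs

## Task

Get the small unglazed jar lid ready for dipping: balance it knob up on the very crown of the domed plaster rest and let go of it, so that it stays there by itself. Then take the dipping tongs by their two black grips, close their jaws round the edge of the lid from both sides, and lift it about 10 cm straight up, roughly level; finish while still holding the lid up in the squeezed tongs, touching the lid with the tongs only. Leave the other things on the table where they are.

Things in the scene. Friction and masses are not known exactly. Their poses are not given: they have to be found in the camera images.
- jar_lid: small unglazed terracotta jar lid: a disc 44 mm across, 12 mm thick, flat underneath, with a round knob on its centre (16 mm across, 16 mm high). 25 to 50 g, loose. Origin: centre of the disc's underside; z up through the knob. Can be gripped across the disc from above. Lies on the table to one side of the dome, the tongs on the other side (which is which varies).
- dome: white plaster rest, fixed to the table: a drum 90 mm across with a half-ball top of radius 45 mm, crown 90 mm above the table, foot flange 108 mm across and 10 mm high. A flat thing set on its crown tips by about 1.5 degrees per mm off-centre. Origin: centre of its underside.
- dome_top (a point): the crown of the dome, 90 mm above the table
- tongs: steel dipping tongs, 240 mm long, 24 mm high, 0.08 kg, lying on edge on the table, closing sideways. Origin: midway between the two black grips, level with the underside; x along the tongs to the jaws, y across (the way they close), z up. The spring head joining the arms is 100 mm behind the origin, the jaw centre 100 mm ahead.
- grips (a point): 10 mm above the tongs' origin, midway between the grips: upright black rubber plates on the outsides of the arms, 66 mm along x, 24 mm high. Over their outsides (at mid-length) 57 mm at rest, 40 mm closed on the lid, 33 mm at the stop. Spring: each grip takes 8 N to start closing, 10 N closed on the lid. Pressed in slightly (50 to 54 mm), they push on the fingers and the tongs can be carried open.
- tongs_left: the arm of the tongs on the tongs' +y side, with its jaw. Origin at its hinge in the head (100 mm behind the tongs' origin, 8 mm to +y, level with the underside); x along the tongs at rest; turns by up to 0.12 rad when closing
- tongs_right: the same arm and jaw, mirrored, on the tongs' -y side; the two arms are geared together and close evenly about the middle line
- jaws (a point): middle between the two jaws, 100 mm ahead of the tongs' origin, 8 mm above the underside. Each jaw is a shallow V of two upright flat steel plates, 2 to 14 mm above the underside of the tongs, that fits round the edge of the lid's disc; at rest each jaw stands about 17 mm clear of a lid centred here.
- sand_cup: bystander: small speckled sand-coloured vase, 67 mm wide, 72 mm high; origin at its underside
- test_tile: bystander: flat glaze test tile, 75 x 45 x 10 mm; origin at its underside
- small_jar: bystander: white plastic jar with a lid, 66 mm wide, 79 mm high; origin at its underside
Mind the look-alikes: they are no part of the job. Leave any yellow look-alike of the dome alone.

How it is judged:
On the way, in this order (a step that is already met when the one before it is completed fails the run):
1. the lid stands balanced on the crown of the dome, knob up, let go (horizontal distance between jar_lid and dome_top below 0.012 m and height (world z) of jar_lid between 0.082 and 0.098 m and angle between jar_lid's own z axis and vertical below 0.25 rad and contact force between dome and jar_lid above 0.05 N and contact force between each of the fingers, tongs and jar_lid below 0.05 N), for 0.5 s.
2. the closed tongs take the lid up off the dome (contact force between each of tongs_left, tongs_right and jar_lid above 1 N and horizontal distance between jar_lid and jaws below 0.015 m and z of jar_lid in the frame of tongs between -0.012 and 0.014 m and contact force between each of the arm, the fingers, dome and jar_lid below 0.05 N and contact force between the fingers and tongs above 2 N and contact force between tongs and dome below 0.05 N and height (world z) of jar_lid above 0.1 m), for 0.2 s.
At the end, for the whole second after the job is handed in: Lid still, level within 0.4 rad, over 60 mm above the crown and within 80 mm sideways of it, pressed over 1 N by each jaw, within 15 mm of the jaws' middle and 12 mm of their height; fingers hold the tongs (over 2 N); arm, fingers and dome do not touch the lid, nor the tongs the dome (contact force between each of tongs_left, tongs_right and jar_lid above 1 N and horizontal distance between jar_lid and jaws below 0.015 m and z of jar_lid in the frame of tongs between -0.012 and 0.014 m and contact force between each of the arm, the fingers, dome and jar_lid below 0.05 N and contact force between the fingers and tongs above 2 N and contact force between tongs and dome below 0.05 N and height (world z) of jar_lid above 0.15 m and angle between jar_lid's own z axis and vertical below 0.4 rad and horizontal distance between jar_lid and dome_top below 0.08 m and linear speed of jar_lid below 0.03 m/s); the arm keeps its last pose, push and grip.
It fails at once if the sand-coloured vase is pushed away or knocked over (distance of sand_cup from where it was at the start of the episode above 0.03 m or angle between sand_cup's own z axis and vertical above 0.5 rad).
It fails at once if the test tile is pushed away or knocked over (distance of test_tile from where it was at the start of the episode above 0.03 m or angle between test_tile's own z axis and vertical above 0.5 rad).
It fails at once if the white jar is pushed away or knocked over (distance of small_jar from where it was at the start of the episode above 0.03 m or angle between small_jar's own z axis and vertical above 0.5 rad).
It also fails if it takes over 54 s, if anything falls off the work surface, if the arm or the gripper's body presses on something with over 40 N, if the wrist force passes 120 N, or if a joint passes its speed limit or range.

## Robot

A 6-joint arm with a two-finger parallel gripper is mounted at the origin on a cart in front of the work surface, level with it; the furniture and walls round the work are solid. World frame = base frame: x ahead of the robot, y to its left, z up, the work surface at z = 0. Lengths are in m, angles in rad, forces in N, time in s.
With the tool pointing down it reaches from about 0.35 to 0.975 m from the base axis. Payload 4.9 kg.
Tool frame: the origin (TCP) lies between the finger pads; the fingertips stand 14 mm ahead of it and the grasp point (between the pads) lies 5 mm behind it (manip.tip_reach is the distance from the TCP to the fingertips, in m); z points along the fingers, y is the line along which they close (so a half turn about z gives the same grasp; the last joint's range is limited). The gripper opens to 85 mm and grips with 20 to 120 N. Pads are 22 mm wide; open, the fingers measure 114 mm over their backs; the gripper's body (76 mm by 85 mm) begins 54 mm behind the grasp point. The pads swing forward as they close: fully open they stand 13 mm farther back than shut.
Start: joints at [1.058, 0.053, 1.613, -0, 1.476, -0.119], TCP at [0.24, 0.577, 0.245] pointing down, gripper open.
Joint ranges: [-3.01, 3.01], [-1.01, 2.22], [0.06, 2.58], [-1.02, 4.17], [0.09, 2.62], [-3.14, 3.14]. Speed limits (rad/s): [2.57, 2.57, 3.14, 3.14, 3.14, 3.14].

## Interface

Orientations are given as a unit quaternion [w, x, y, z].
In Python, from workcell import manip, grab_frame, camera_info gives the robot as it stands. The module is installed in compiled form; this text tells all that it offers.
- The arm moves only by the shell command python3 -m creep 'ROWS' [FORCE]. ROWS is JSON, a list of rows, each a list of 3 entries, a list of its own where there are three numbers: the shift along the tool's x, y, z in cm, then the turn, a rotation vector about the tool's x, y, z in degrees, then the closure in counts, from 0 (fully open) to 255 (shut). A call has 1 to 5 rows; each row is the pose to reach, as a shift and turn from the pose commanded when the call began, along the tool's axes at that moment; what a row does not reach only later rows make up. A row lasts 1/12 s, in which the tool goes at most 41.7 mm and 7.16 degrees, less where a joint would pass 70% of its speed; a pose out of reach is approached as far as the arm can. A call with a gripper value outside its range is refused whole. The fingers move at their own pace and stop on an object; FORCE is the grip in N (left out, the last holds). Time passes only in rows, so rows that repeat a pose let the fingers close. It gives the time, the measured TCP pose, the force, the opening and the grip force at its end, in the units of the state.
- manip.get_obs(): the state, without advancing time (a new reading comes with each control period).
- grab_frame(name): name is "side" or "top" or "wrist"; returns the picture (384x512x3 uint8, blue, green, red); there is no depth.
- camera_info(name): a dict with "camera_matrix" (3x3 intrinsics, pixels), "camera_from_world" (4x4, takes a point from world to camera coordinates); the wrist camera has in their place "tool_from_camera" (4x4, takes a point from camera to tool coordinates, whose origin is the TCP and whose axes are the flange's). Camera axes: x right, y up, looking along -z (the intrinsics and any distortion apply to the point x, -y, -z); pixel columns grow to the right and rows downward; lengths in m; the calibration is good to about 2 mm. The wrist camera is an equidistant fisheye: a pixel r from the principal point sees the ray r / f radians off the axis. A picture is of the moment at which its call begins: read the wrist's pose just before it. camera_info takes no time and is no camera call.
- manip.job_done(): hands the job in; it is judged then, once.
The state is a dict: "t": time; "qpos": joint angles; "qd": joint speeds; "joint_torque": joint torques, N m; "ee_pos": TCP position; "eef_rot": TCP orientation; "ft_force": force on the tool from outside, world axes, zero at the start; "torque": the same for the moment, N m; "finger_gap": finger opening in m; "grip_force": force on a finger pad.
Only numpy, scipy, OpenCV 4.12 (cv2) and the standard library are available. Lean on these libraries where they do the work, as an engineer would, in place of code of your own. Each camera call takes 0.05 s, during which the arm holds its last target. There are 200 camera calls.

## Working session

There is one attempt and no reset: what is moved stays moved. The work goes in short steps, Python scripts to look and compute and a shell command to move; the robot and the scene stay as the last step left them, time stands still between calls to the robot, and variables do not carry over. Pictures are saved under pics/ and viewed, at most 10 in all, crops included, and the job is handed in when it is done.

```bash
mkdir -p pics; python3 - <<'E'
from workcell import manip, grab_frame, camera_info
import cv2,numpy as np
o=manip.get_obs();print(o)
for n in("top","side"):
    im=grab_frame(n);cv2.imwrite(f"pics/{n}0.png",im)
    print(camera_info(n))
print(camera_info("wrist"))
E
```

```text
{'t': 0.0, 'qpos': array([ 1.05799327e+00,  5.33355173e-02,  1.61429205e+00,  4.47755062e-06,
        1.47597745e+00, -1.19007043e-01]), 'qd': array([ 1.72178455e-03, -3.29203685e-04,  1.64624814e-03,  5.25135801e-04,
       -5.58688147e-05,  3.95238419e-04]), 'joint_torque': array([ 2.11786071e-03, -3.93678725e+01, -3.70180321e+01,  6.84540169e-05,
        7.02526944e-03,  2.99205090e-05]), 'ee_pos': array([0.2395226 , 0.5766452 , 0.24407737]), 'eef_rot': array([-3.14715218e-04,  1.95628332e-01,  9.80677594e-01, -9.55697867e-04]), 'ft_force': array([ 0.2195004 ,  0.86615854, -0.18190977]), 'torque': array([-0.03479848,  0.02914858,  0.00281096]), 'grip_force': 0.0, 'finger_gap': 0.0852965277090054}
{'camera_matrix': array([[347.34893279,   0.        , 250.43681483],
       [  0.        , 347.34893279, 188.60436443],
       [  0.        ,   0.        ,   1.        ]]), 'camera_from_world': array([[-0.0070159 , -0.99979996, -0.01873005, -0.00305554],
       [ 0.98271367, -0.01035879,  0.1848419 , -0.59633126],
       [-0.18499895, -0.01710945,  0.98258977, -1.1405266 ],
       [ 0.   
[... 323 characters left out ...]
,  0.36390706,  0.92339185, -0.13006973],
       [-0.33781004, -0.85956893,  0.38343922, -1.12462442],
       [ 0.        ,  0.        ,  0.        ,  1.        ]])}
{'camera_matrix': array([[297.31863964,   0.        , 256.22106293],
       [  0.        , 297.31863964, 186.61351898],
       [  0.        ,   0.        ,   1.        ]]), 'tool_from_camera': array([[ 4.19851005e-05,  9.53381577e-01,  3.01767406e-01,
         7.67854351e-02],
       [ 9.99999695e-01, -2.75267989e-04,  7.30530657e-04,
         2.50068891e-04],
       [ 7.79541377e-04,  3.01767284e-01, -9.53381298e-01,
        -1.28302321e-01],
       [ 0.00000000e+00,  0.00000000e+00,  0.00000000e+00,
         1.00000000e+00]])}
```

View pics/top0.png

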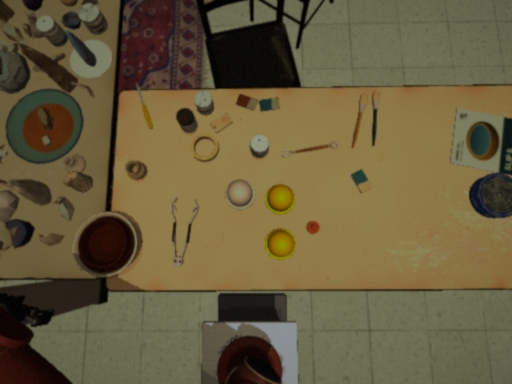

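View pics/side0.png

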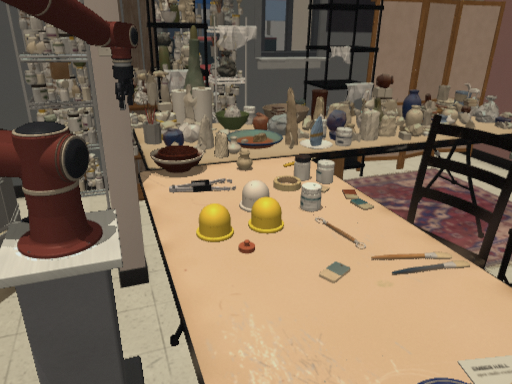

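Top view: white dome at (239,193), look-alikes yellow at (281,198) and (281,243). The lid is at (313,227). The tongs have their head at (179,262) and jaws at about (186,205), facing +x. The small jar is at (259,145), the tile at (361,181) and the vase at (136,170). The side view agrees.

```bash
cat > h.py <<'E'
from workcell import manip, grab_frame, camera_info
import cv2,numpy as np
from scipy.spatial.transform import Rotation as Rot
def pose():
    o=manip.get_obs();q=o['eef_rot'];return np.array(o['ee_pos']),Rot.from_quat([q[1],q[2],q[3],q[0]]).as_matrix()
def ray(n,u,v,P=None):
    i=camera_info(n);K=i['camera_matrix'];x=(u-K[0,2])/K[0,0];y=(v-K[1,2])/K[1,1]
    if n=='wrist':
        th=np.hypot(x,y);s=np.sinc(th/np.pi)
        d=np.array([x*s,-y*s,-np.cos(th)]);T=i['tool_from_camera'];p,R=P
        return p+R@T[:3,3],R@T[:3,:3]@d
    T=i['camera_from_world'];R=T[:3,:3];return -R.T@T[:3,3],R.T@np.array([x,-y,-1])
def at(n,u,v,z,P=None):
    c,d=ray(n,u,v,P);return c+d*(z-c[2])/d[2]
def proj(X,n,P=None):
    X=np.atleast_2d(X);i=camera_info(n);K=i['camera_matrix']
    if n=='wrist':
        T=i['tool_from_camera'];p,R=P;c=((X-p)@R-T[:3,3])@T[:3,:3]
        r=np.hypot(c[:,0],c[:,1]);k=np.arctan2(r,-c[:,2])/np.maximum(r,1e-9)
        x=c[:,0]*k;y=-c[:,1]*k
    else:
        T=i['camera_from_world'];c=X@T[:3,:3].T+T[:3,3];x=c[:,0]/-c[:,2];y=-c[:,1]/-c[:,2]
    return np.c_[K[0,0]*x+K[0,2],K[1,1]*y+K[1,2]]
def dtool(target,P):  # shift in tool cm
    return (P[1].T@(np.array(target)-P[0])*100).round(2)
E
python3 - <<'E'
from h import *
im=cv2.imread('pics/top0.png')
for nm,u,v,z in [('dome',239,193,.06),('lid',313,227,.015),('thead',179,262,.012),('jL',175,203,.01),('jR',197,205,.01),('gL',174,234,.012),('gR',188,234,.012),('y1',281,198,.06),('y2',281,243,.06),('jar',259,145,.04),('tile',361,181,.01),('cup',136,170,.04),('bowl',107,243,.05)]:
    print(nm,at('top',u,v,z).round(3))
c=cv2.resize(im[185:275,150:330],None,fx=4.4,fy=4.4,interpolation=cv2.INTER_CUBIC);cv2.imwrite('pics/c0.png',c)
P=pose();print(P[1].round(3))
E
```

```text
dome [0.581 0.031 0.06 ]
lid [ 0.466 -0.224  0.015]
thead [0.35  0.241 0.012]
jL [0.555 0.262 0.01 ]
jR [0.548 0.183 0.01 ]
gL [0.446 0.261 0.012]
gR [0.445 0.212 0.012]
y1 [ 0.562 -0.112  0.06 ]
y2 [ 0.41  -0.109  0.06 ]
jar [ 0.757 -0.04   0.04 ]
tile [ 0.628 -0.402  0.01 ]
cup [0.671 0.397 0.04 ]
bowl [0.415 0.479 0.05 ]
[[-0.923  0.384 -0.001]
 [ 0.384  0.923 -0.002]
 [ 0.    -0.002 -1.   ]]
```

View pics/c0.png

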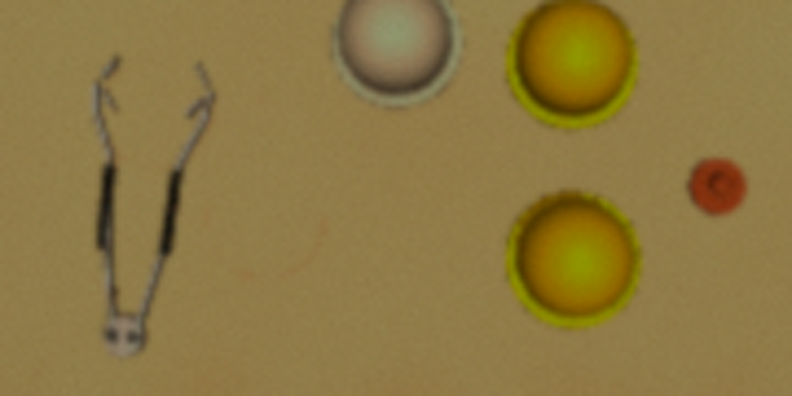

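The lid is about (0.466,-0.224), the dome about (0.581,0.031), and the tongs head (0.35,0.241) with a yaw of about -7°. I'll move over the tongs, looking on the way.

```bash
python3 -m creep '[[[-20.4,-14,0],[0,0,-15.6],0],[[-20.4,-14,0],[0,0,-15.6],0],[[-20.4,-14,0],[0,0,-15.6],0],[[-20.4,-14,0],[0,0,-15.6],0],[[-20.4,-14,0],[0,0,-15.6],0]]'
python3 - <<'E'
from h import *
P=pose();print(P[0],P[1].round(3),manip.get_obs()['qpos'].round(2))
for t in [(.46,.23,.24),(.53,.03,.24),(.466,-.224,.17)]: print(dtool(t,P))
E
```

```text
t: 0.52
ee_pos: [0.3523, 0.4025, 0.2447]
eef_rot: [-0.0, 0.06, 0.998, -0.0]
ft_force: [0.4, 0.6, 0.1]
finger_gap: 0.0852
grip_force: 0.0
[0.35226181 0.40254018 0.24472007] [[-0.993  0.12  -0.   ]
 [ 0.12   0.993 -0.001]
 [ 0.    -0.001 -1.   ]] [ 0.71 -0.16  1.82 -0.    1.48 -0.74]
[-12.77 -15.83   0.48]
[-22.13 -34.84   0.48]
[-18.83 -60.83   7.5 ]
```

```bash
cat > snap.py <<'E'
import sys
from h import *
P=pose();im=grab_frame('wrist');np.savez('pics/'+sys.argv[1]+'.npz',p=P[0],R=P[1]);cv2.imwrite('pics/'+sys.argv[1]+'.png',im)
E
python3 -m creep '[[[-12.8,-15.8,0.4],[0,0,0],0],[[-12.8,-15.8,0.4],[0,0,0],0],[[-12.8,-15.8,0.4],[0,0,0],0],[[-12.8,-15.8,0.4],[0,0,0],0],[[-12.8,-15.8,0.4],[0,0,0],0]]' | head -2
python3 -m creep '[[[0,0,0],[0,0,0],0]]' | head -2
python3 snap.py w1
python3 -m creep '[[[-9.4,-19,0],[0,0,0],0],[[-9.4,-19,0],[0,0,0],0],[[-9.4,-19,0],[0,0,0],0],[[-9.4,-19,0],[0,0,0],0],[[-9.4,-19,0],[0,0,0],0]]' | head -2
python3 -m creep '[[[0,0,0],[0,0,0],0]]' | head -2
python3 snap.py w2
python3 -m creep '[[[3.3,-20,4],[0,0,0],0],[[3.3,-20,4],[0,0,0],0],[[3.3,-20,4],[0,0,0],0],[[3.3,-20,4],[0,0,0],0],[[3.3,-20,4],[0,0,0],0]]' | head -2
python3 -m creep '[[[0,-6,3],[0,0,0],0],[[0,-6,3],[0,0,0],0],[[0,-6,3],[0,0,0],0]]' | head -2
python3 snap.py w3
python3 - <<'E'
import cv2,numpy as np
a=[cv2.imread(f'pics/w{i}.png') for i in (1,2,3)]
b=np.vstack([np.hstack(a[:2]),np.hstack([a[2],np.zeros_like(a[2])])])
cv2.imwrite('pics/m.png',cv2.resize(b,(800,600)))
E
```

```text
t: 0.93
ee_pos: [0.4605, 0.2296, 0.2409]
t: 1.02
ee_pos: [0.4622, 0.2271, 0.2407]
t: 1.48
ee_pos: [0.5289, 0.0351, 0.2411]
t: 1.57
ee_pos: [0.5302, 0.031, 0.2411]
t: 2.03
ee_pos: [0.4714, -0.1584, 0.2008]
t: 2.28
ee_pos: [0.463, -0.2191, 0.1682]
```

View pics/m.png

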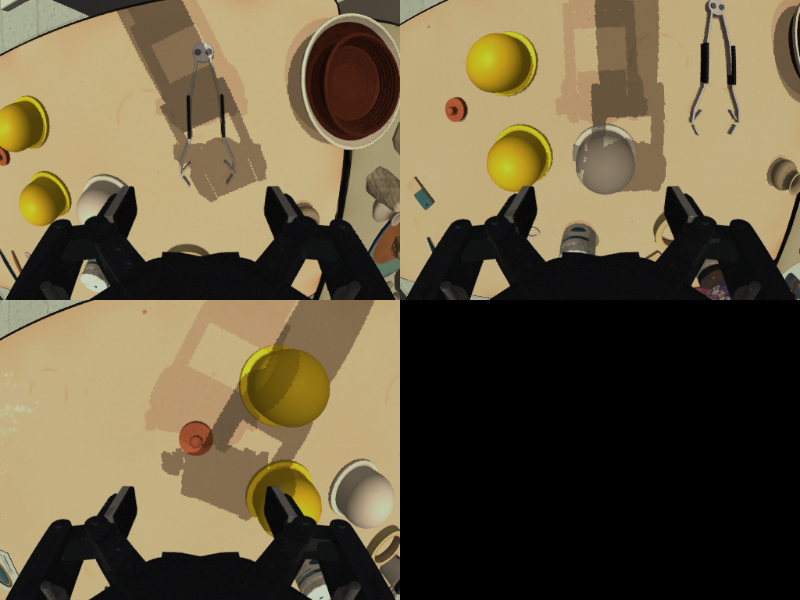

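Wrist views (w1 tongs, w2 dome, w3 lid): the lid is at about (251,176) in w3. The white dome is at (260,205) in w2. In w1 the tongs have their head at (260,66) and grips at (242,150) and (286,148). Next I refine these numerically with model overlays.

```bash
cat > ov.py <<'E'
from h import *
def L(n):
    z=np.load(f'pics/{n}.npz');return cv2.imread(f'pics/{n}.png'),(z['p'],z['R'])
a=np.linspace(0,2*np.pi,90)
def circ(x,y,z,r): return np.c_[x+r*np.cos(a),y+r*np.sin(a),0*a+z]
def sil(x,y,P):
    i=camera_info('wrist')['tool_from_camera'];c=P[0]+P[1]@i[:3,3];C=np.array([x,y,.045]);d=c-C;D=np.linalg.norm(d);d/=D
    R=.045;u=np.cross(d,[0,0,1.]);u/=np.linalg.norm(u);w=np.cross(d,u);rr=R*np.sqrt(1-(R/D)**2)
    X=C+d*R*R/D+rr*(np.outer(np.cos(a),u)+np.outer(np.sin(a),w));return X[X[:,2]>.045]
def tongs(x,y,yaw):
    c,s=np.cos(yaw),np.sin(yaw);loc=np.array([[-100,8,24],[-100,-8,24]]+[[t,e*28.5,24] for e in(1,-1) for t in(-33,0,33)]+[[100,0,14],[100,22+17,14],[100,-39,14]])/1000
    return np.c_[x+c*loc[:,0]-s*loc[:,1],y+s*loc[:,0]+c*loc[:,1],loc[:,2]]
def draw(im,pts,col,s,o):
    for p in pts: cv2.circle(im,tuple(int(v) for v in (p-o)*s),2,col,-1)
def crop(im,o,w,s): return cv2.resize(im[o[1]:o[1]+w[1],o[0]:o[0]+w[0]],None,fx=s,fy=s,interpolation=cv2.INTER_CUBIC)
E
cat > r.py <<'E'
from ov import *
import sys
dx,dy,tx,ty,ya=map(float,sys.argv[1:6])
im,P=L('w3');h=cv2.cvtColor(im,cv2.COLOR_BGR2HSV)
m=((h[...,0]<12)&(h[...,1]>120)).astype(np.uint8);n,l,st,c=cv2.connectedComponentsWithStats(m[:300])
k=1+np.argmax(st[1:,4]);cn=max(cv2.findContours((l==k).astype(np.uint8),0,1)[0],key=len)
e=cv2.fitEllipse(cn);print('lid',e,at('wrist',*e[0],.008,P).round(4))
im,P=L('w2');o=np.array([200,140]);A=crop(im,o,(130,120),3)
draw(A,proj(sil(dx,dy,P),'wrist',P),(0,0,255),3,o);draw(A,proj(circ(dx,dy,.01,.054),'wrist',P),(255,0,0),3,o)
im,P=L('w1');o=np.array([200,45]);B=crop(im,o,(130,200),3)
draw(B,proj(tongs(tx,ty,ya),'wrist',P),(0,0,255),3,o)
C=np.zeros((600,790,3),np.uint8);C[:A.shape[0],:390]=A;C[:,400:790]=B
cv2.imwrite('pics/'+sys.argv[6]+'.png',C)
for u,v,z in [(260,66,.024),(241,150,.024),(286,149,.024)]: print(at('wrist',u,v,z,P).round(4))
E
python3 r.py .581 .031 .447 .232 -.1 f1
```

```text
lid ((250.39186096191406, 176.98643493652344), (42.43485641479492, 42.96767044067383), 171.45338439941406) [ 0.4659 -0.2252  0.008 ]
[0.3526 0.2449 0.024 ]
[0.4472 0.2103 0.024 ]
[0.4527 0.2631 0.024 ]
```

View pics/f1.png

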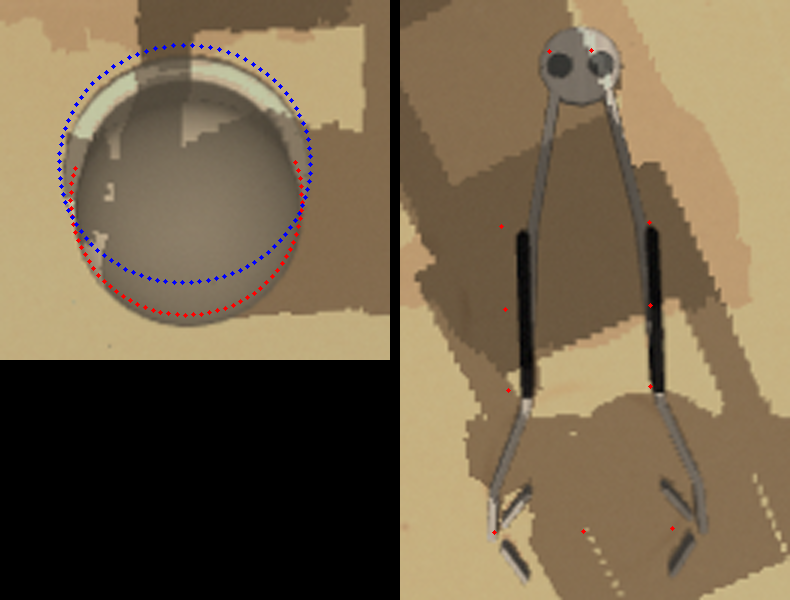

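The dome model needs about +3.3 mm in x and +1 mm in y, giving dome ≈ (0.584,0.032). Tongs are ≈ (0.449,0.236) with yaw -0.09. Lid is at (0.466,-0.225). I'll descend partway over the lid and re-measure.

```bash
python3 -m creep '[[[-0.2,-0.4,5],[0,0,0],0],[[-0.2,-0.4,9.5],[0,0,0],0],[[-0.2,-0.4,9.5],[0,0,0],0],[[-0.2,-0.4,9.5],[0,0,0],0]]' 
python3 snap.py w4
cat > lid.py <<'E'
from ov import *
import sys
im,P=L(sys.argv[1]);z=float(sys.argv[2]);h=cv2.cvtColor(im,cv2.COLOR_BGR2HSV)
m=((h[...,0]<12)&(h[...,1]>120)).astype(np.uint8);n,l,st,c=cv2.connectedComponentsWithStats(m[:300])
k=1+np.argmax(st[1:,4]);cn=max(cv2.findContours((l==k).astype(np.uint8),0,1)[0],key=len)
e=cv2.fitEllipse(cn);X=at('wrist',*e[0],z,P);print('lid',np.array(e[0]+e[1]).round(1),X.round(4),'P',P[0].round(4),'d',dtool(X,P))
E
python3 lid.py w4 .008
```

```text
t: 2.67
ee_pos: [0.464, -0.219, 0.0724]
eef_rot: [-0.004, 0.059, 0.998, 0.003]
ft_force: [-0.1, 0.7, -0.5]
finger_gap: 0.0849
grip_force: 0.0
lid [247.5 211.3  61.8  62.2] [ 0.4651 -0.225   0.008 ] P [ 0.464  -0.219   0.0724] d [-0.24 -0.61  6.44]
```

View pics/w4.png

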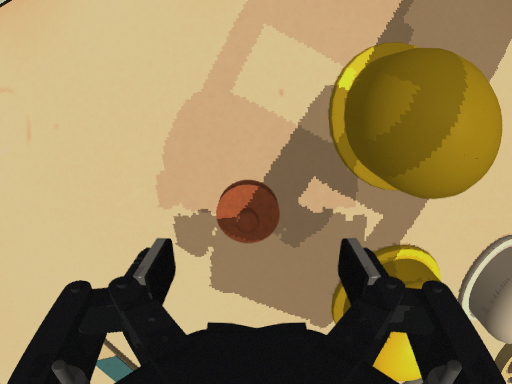

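```bash
python3 -m creep '[[[-0.15,-0.6,2],[0,0,0],0],[[-0.15,-0.6,4],[0,0,0],0],[[-0.15,-0.6,5],[0,0,0],0],[[-0.15,-0.6,5],[0,0,0],0],[[-0.15,-0.6,5],[0,0,0],0]]'; python3 snap.py w5; python3 lid.py w5 .008
```

```text
t: 3.13
ee_pos: [0.4679, -0.229, 0.0278]
eef_rot: [0.001, 0.06, 0.998, -0.0]
ft_force: [0.5, -0.7, 0.2]
finger_gap: 0.0855
grip_force: 0.0
lid [262.6 231.7  77.4  79.1] [ 0.4647 -0.2251  0.008 ] P [ 0.4679 -0.229   0.0278] d [0.37 0.36 1.98]
```

```bash
python3 -m creep '[[[0.35,0.35,0.7],[0,0,0],0],[[0.35,0.35,1.4],[0,0,0],0],[[0.35,0.35,1.4],[0,0,0],0],[[0.35,0.35,1.4],[0,0,0],80],[[0.35,0.35,1.4],[0,0,0],80]]' 25; python3 -m creep '[[[0,0,0],[0,0,0],200],[[0,0,0],[0,0,0],200],[[0,0,0],[0,0,0],200],[[0,0,0],[0,0,0],200],[[0,0,0],[0,0,0],200]]'
```

```text
t: 3.6
ee_pos: [0.4638, -0.2251, 0.0123]
eef_rot: [-0.0, 0.061, 0.998, 0.0]
ft_force: [1.4, -0.1, -0.5]
finger_gap: 0.0634
grip_force: 0.0
t: 4.02
ee_pos: [0.4643, -0.2255, 0.0128]
eef_rot: [0.0, 0.061, 0.998, -0.0]
ft_force: [0.5, -0.8, 2.4]
finger_gap: 0.0427
grip_force: 25.6
```

```bash
python3 -m creep '[[[0,0,-4],[0,0,0],200],[[0,0,-8],[0,0,0],200],[[0,0,-12],[0,0,0],200],[[0,0,-16],[0,0,0],200],[[0,0,-16.5],[0,0,0],200]]'|head -2
python3 -m creep '[[[-1.3,4,0],[0,0,0],200],[[-2.6,8,0],[0,0,0],200],[[-3.9,12,0],[0,0,0],200],[[-5.2,15.9,0],[0,0,0],200],[[-6.5,19.8,0],[0,0,0],200]]'|head -2
python3 -m creep '[[[-1.2,3.6,0],[0,0,0],200],[[-2.2,6.7,0],[0,0,0],200],[[-2.2,7.1,0],[0,0,0],200],[[-2.2,7.1,0],[0,0,0],200],[[-2.2,7.1,0],[0,0,0],200]]'
python3 snap.py w6
python3 - <<'E'
from ov import *
im,P=L('w6');print(dtool((.584,.032,.1),P))
draw(im,proj(sil(.584,.032,P),'wrist',P),(0,0,255),1,0);draw(im,proj(circ(.584,.032,.01,.054),'wrist',P),(255,0,0),1,0)
z=P[0][2]-.012
cv2.imwrite('pics/w6o.png',cv2.resize(im[100:330,130:400],None,fx=2.6,fy=2.6,interpolation=cv2.INTER_CUBIC))
E
```

```text
t: 4.43
ee_pos: [0.4674, -0.2274, 0.1862]
t: 4.85
ee_pos: [0.5526, -0.0347, 0.1769]
t: 5.27
ee_pos: [0.5823, 0.0311, 0.1766]
eef_rot: [-0.001, 0.06, 0.998, -0.0]
ft_force: [0.1, 0.5, -0.1]
finger_gap: 0.0427
grip_force: 25.9
[-0.17  0.11  7.66]
```

View pics/w6o.png

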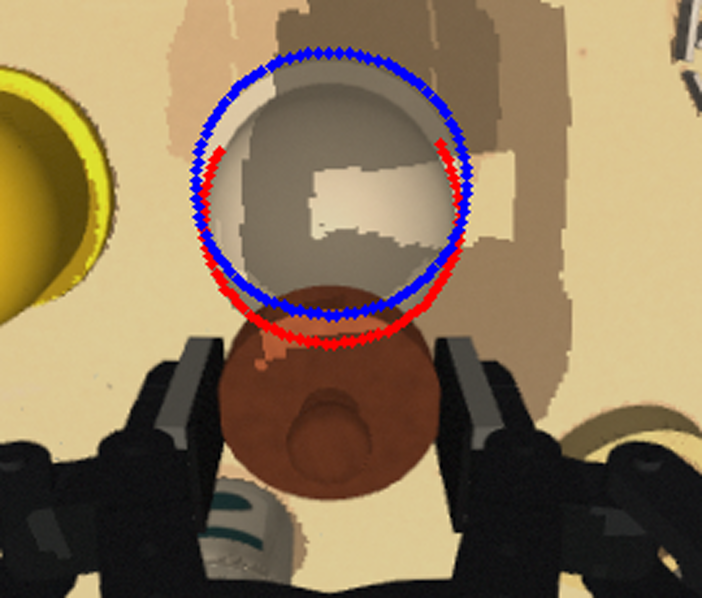

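Overlay fits the dome. The lid's disc shows at about (330,392) in the crop, level in the fingers. Measuring its position in the gripper next.

```bash
python3 lid.py w6 .1718
```

```text
lid [256.2 250.9  81.5  85.5] [0.5823 0.0312 0.1718] P [0.5823 0.0311 0.1766] d [0.01 0.   0.48]
```

```bash
python3 -m creep '[[[-0.2,0.15,3],[0,0,0],200],[[-0.2,0.15,5],[0,0,0],200],[[-0.2,0.15,6.3],[0,0,0],200],[[-0.2,0.15,6.3],[0,0,0],200],[[-0.2,0.15,6.3],[0,0,0],200]]'; python3 snap.py w7; python3 lid.py w7 .108
```

```text
t: 5.73
ee_pos: [0.5843, 0.0316, 0.1137]
eef_rot: [-0.001, 0.061, 0.998, -0.0]
ft_force: [-0.2, 1.1, 1.0]
finger_gap: 0.0425
grip_force: 25.9
lid [256.2 251.   81.6  85.7] [0.5848 0.0316 0.108 ] P [0.5843 0.0316 0.1137] d [-0.05  0.    0.57]
```

```bash
for i in 1; do python3 -m creep '[[[0,0.05,0.5],[0,0,0],200],[[0,0.05,0.7],[0,0,0],200],[[0,0.05,0.7],[0,0,0],200],[[0,0.05,0.7],[0,0,0],200]]'|sed -n '1,2p;4p'; done
for i in 1 2 3 4; do python3 -m creep '[[[0,0,0.1],[0,0,0],200],[[0,0,0.1],[0,0,0],200],[[0,0,0.1],[0,0,0],200]]'|sed -n '1,2p;4p'; done
```

```text
t: 6.12
ee_pos: [0.5853, 0.033, 0.1078]
ft_force: [0.8, -0.2, 0.6]
t: 6.37
ee_pos: [0.5851, 0.0331, 0.1064]
ft_force: [0.2, 0.0, -0.7]
t: 6.62
ee_pos: [0.585, 0.0331, 0.1052]
ft_force: [0.5, 0.5, 0.5]
t: 6.87
ee_pos: [0.585, 0.033, 0.1042]
ft_force: [-0.1, -1.0, -0.4]
t: 7.12
ee_pos: [0.585, 0.033, 0.1032]
ft_force: [0.6, -0.7, -0.3]
```

```bash
for i in 1 2 3; do python3 -m creep '[[[-0.0,0,0.05],[0,0,0],200],[[0,0,0.05],[0,0,0],200],[[0,0,0.05],[0,0,0],200]]'|sed -n '1,2p;4p'; done
```

```text
t: 7.37
ee_pos: [0.5851, 0.033, 0.1028]
ft_force: [-0.1, -0.7, 0.0]
t: 7.62
ee_pos: [0.5851, 0.033, 0.1027]
ft_force: [-1.8, 0.2, 2.2]
t: 7.87
ee_pos: [0.5852, 0.033, 0.1026]
ft_force: [-1.6, 0.3, 5.6]
```

```bash
python3 -m creep '[[[0,0,-0.05],[0,0,0],200],[[0,0,-0.05],[0,0,0],100],[[0,0,-0.05],[0,0,0],60],[[0,0,-0.05],[0,0,0],40],[[0,0,-0.05],[0,0,0],20]]'
python3 -m creep '[[[0,0,-0.5],[0,0,0],0],[[0,0,-2],[0,0,0],0],[[0,0,-5],[0,0,0],0],[[0,0,-8],[0,0,0],0],[[0,0,-8],[0,0,0],0]]'|head -2
python3 snap.py w8; python3 lid.py w8 .098; python3 -c "
from h import *
im=cv2.imread('pics/w8.png');s=grab_frame('side')
a=cv2.resize(im[150:330,170:350],None,fx=2,fy=2);b=cv2.resize(s[160:250,210:300],(360,360));cv2.imwrite('pics/w8c.png',np.hstack([a,b]))"
```

```text
t: 8.28
ee_pos: [0.5849, 0.0331, 0.1019]
eef_rot: [-0.0, 0.061, 0.998, 0.0]
ft_force: [-0.8, 1.0, 0.9]
finger_gap: 0.0786
grip_force: 0.0
t: 8.7
ee_pos: [0.5889, 0.0328, 0.1903]
lid [256.3 191.1  55.5  56.1] [0.5867 0.0332 0.098 ] P [0.5889 0.0328 0.1903] d [0.33 0.   9.22]
```

View pics/w8c.png

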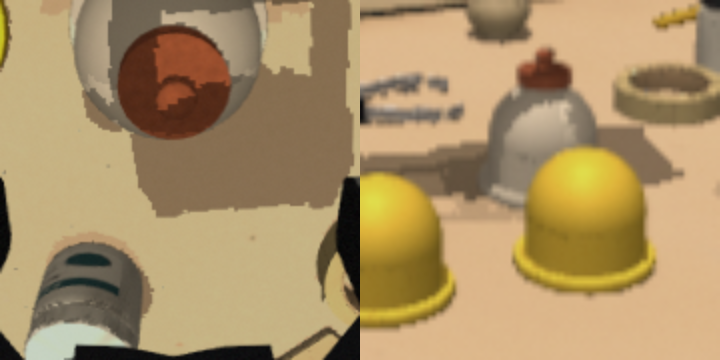

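The lid stands level on the crown at about (0.586,0.033), let go. Now to the tongs.

```bash
python3 -m creep '[[[2.6,3.1,0],[0,0,0],0],[[5.2,6.1,0],[0,0,0],0],[[7.8,9.1,0],[0,0,0],0],[[10.4,12.1,0],[0,0,0],0],[[13,15.1,0],[0,0,0],0]]'|head -2
python3 -m creep '[[[2,2.4,2],[0,0,0],0],[[2.9,3.4,5],[0,0,0],0],[[2.9,3.4,6],[0,0,0],0],[[2.9,3.4,6],[0,0,0],0],[[2.9,3.4,6],[0,0,0],0]]'
python3 snap.py w9
python3 - <<'E'
from ov import *
im,P=L('w9')
for yaw,c in [(-.09,(0,0,255))]: draw(im,proj(tongs(.449,.236,yaw),'wrist',P),c,1,0)
cv2.imwrite('pics/w9o.png',cv2.resize(im[:300,110:400],None,fx=2,fy=2,interpolation=cv2.INTER_CUBIC))
E
```

```text
t: 9.22
ee_pos: [0.4722, 0.1995, 0.1806]
t: 9.63
ee_pos: [0.4492, 0.2352, 0.1212]
eef_rot: [-0.001, 0.061, 0.998, -0.001]
ft_force: [0.1, -0.8, 1.0]
finger_gap: 0.0856
grip_force: 0.0
```

View pics/w9o.png

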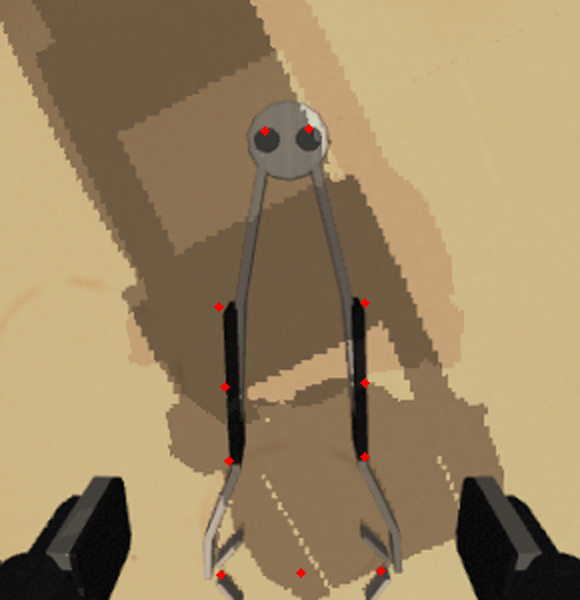

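Grips' outsides at crop (226,385) and (366,381) match the model. The tongs' yaw is ≈ -0.085, so I turn the tool by -1.9° and descend.

```bash
python3 -m creep '[[[0,0,0],[0,0,-1.9],0],[[0,0,0],[0,0,-1.9],0],[[0,0,0],[0,0,-1.9],0]]' > /dev/null; python3 - <<'E'
from h import *
P=pose();print(P[0],P[1].round(3));print(dtool((.4485,.236,.012),P))
E
```

```text
[0.45119868 0.23549671 0.12392209] [[-0.996  0.091  0.003]
 [ 0.091  0.996  0.001]
 [-0.002  0.001 -1.   ]]
[3.000e-01 1.000e-02 1.119e+01]
```

```bash
python3 -m creep '[[[0.15,0,4],[0,0,0],0],[[0.15,0,7],[0,0,0],0],[[0.15,0,9.3],[0,0,0],0],[[0.15,0,9.3],[0,0,0],0],[[0.15,0,9.3],[0,0,0],0]]'; python3 -m creep '[[[0,0,0],[0,0,0],0],[[0,0,0],[0,0,0],0]]' ; python3 -c "
from h import *
print(dtool((.4485,.236,.012),pose()))"
```

```text
t: 10.35
ee_pos: [0.4478, 0.2355, 0.0289]
eef_rot: [-0.001, 0.045, 0.999, -0.0]
ft_force: [-0.0, 0.2, 1.4]
finger_gap: 0.0852
grip_force: 0.0
t: 10.52
ee_pos: [0.4502, 0.2366, 0.0319]
eef_rot: [0.002, 0.044, 0.999, 0.001]
ft_force: [0.1, 0.9, 0.2]
finger_gap: 0.0853
grip_force: 0.0
[ 0.17 -0.08  1.99]
```

```bash
python3 -m creep '[[[0,0,0.7],[0,0,0],0],[[0,0,1.4],[0,0,0],0],[[0,0,1.8],[0,0,0],0],[[0,0,1.8],[0,0,0],60],[[0,0,1.8],[0,0,0],80]]' 20; python3 -m creep '[[[0,0,0],[0,0,0],95],[[0,0,0],[0,0,0],95],[[0,0,0],[0,0,0],95],[[0,0,0],[0,0,0],95]]'
```

```text
t: 10.93
ee_pos: [0.4477, 0.2359, 0.0107]
eef_rot: [-0.001, 0.044, 0.999, -0.0]
ft_force: [-0.1, -0.1, -0.6]
finger_gap: 0.0639
grip_force: 0.0
t: 11.27
ee_pos: [0.4486, 0.2362, 0.0117]
eef_rot: [0.001, 0.044, 0.999, 0.0]
ft_force: [1.0, 0.8, 0.7]
finger_gap: 0.0537
grip_force: 7.8
```

```bash
python3 -m creep '[[[0,0,0],[0,0,0],101],[[0,0,0],[0,0,0],101],[[0,0,-0.5],[0,0,0],101],[[0,0,-1.5],[0,0,0],101],[[0,0,-3],[0,0,0],101]]';python3 -m creep '[[[0,0,-2.5],[0,0,0],101],[[0,0,-5],[0,0,0],101],[[0,0,-7.5],[0,0,0],101],[[0,0,-9.7],[0,0,0],101],[[0,0,-10.7],[0,0,0],101]]'|sed -n '1,2p;5,6p'
python3 -m creep '[[[0,0,0],[0,0,0],101],[[0,0,0],[0,0,0],101]]'
python3 snap.py w10
python3 -c "
from ov import *
im,P=L('w10');print(P)
T=tongs(0,0,-.085);T=T+[.4488,.2362,P[0][2]-.0117];draw(im,proj(T,'wrist',P),(0,0,255),1,0)
cv2.imwrite('pics/w10o.png',cv2.resize(im[:300,110:400],None,fx=2,fy=2,interpolation=cv2.INTER_CUBIC))"
```

```text
t: 11.68
ee_pos: [0.4464, 0.2355, 0.0402]
eef_rot: [-0.002, 0.044, 0.999, -0.001]
ft_force: [0.4, 0.1, -1.6]
finger_gap: 0.0519
grip_force: 8.7
t: 12.1
ee_pos: [0.4495, 0.2366, 0.1523]
finger_gap: 0.0519
grip_force: 8.7
t: 12.27
ee_pos: [0.448, 0.236, 0.1482]
eef_rot: [0.0, 0.044, 0.999, 0.0]
ft_force: [-1.1, 0.1, -1.3]
finger_gap: 0.0517
grip_force: 8.7
(array([0.44795391, 0.23602752, 0.14816614]), array([[-9.96099508e-01,  8.82368253e-02,  1.81920919e-04],
       [ 8.82368433e-02,  9.96099519e-01,  9.32288038e-05],
       [-1.72985126e-04,  1.08917293e-04, -9.99999979e-01]]))
```

View pics/w10o.png

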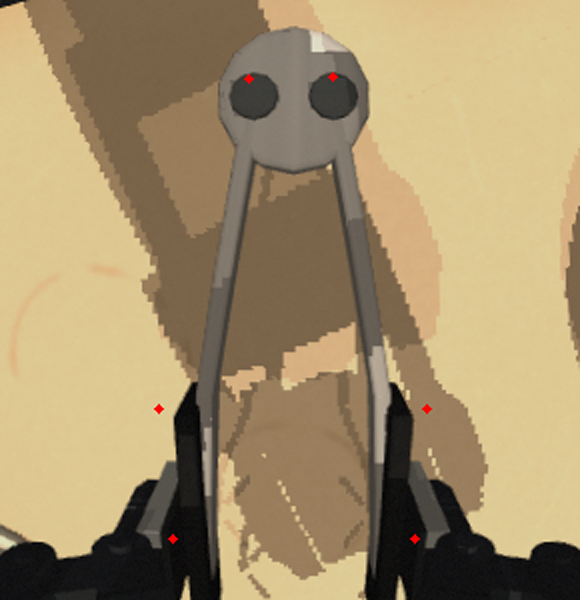

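The tongs hang straight in the fingers, symmetric about column 256 of the wrist picture, with pivots at (237,47.5) and (276.5,47.5). Triangulating their x offset from the two pictures, and checking whether the jaws will be visible.

```bash
python3 - <<'E'
from ov import *
_,A=L('w9');_,B=L('w10')
# pivot midpoint in world for A ; for B map to A's world by tongs' motion (tool frame -> table)
cA,dA=ray('wrist',110+287.5/2,69.5,A);cB,dB=ray('wrist',110+293.5/2,47.5,B)
G=(np.array([.4486,.2362,.0117]),B[1])   # pose at grasp
cB=G[0]+G[1]@B[1].T@(cB-B[0]);dB=G[1]@B[1].T@dB
M=np.c_[dA,-dB];t=np.linalg.lstsq(M,cB-cA,rcond=None)[0]
X=cA+dA*t[0];Y=cB+dB*t[1];print(X,Y);m=(X+Y)/2
print('origin est',m+.1*np.array([np.cos(-.088),np.sin(-.088),0]))
# grip ends in A, top edge z .024
for u,v in [(230,302),(236,462),(358,297),(362,460)]: print(at('wrist',110+u/2,v/2,.024,A).round(4))
J=B[0]+B[1]@np.array([-.1,0,.0037]);print('jaw px',proj(J,'wrist',B), 'lid px in hover',proj(B[0]+B[1]@np.array([-.1,0,.055]),'wrist',B))
E
```

```text
[0.35234115 0.24491209 0.01780525] [0.35235011 0.24495511 0.01780446]
origin est [0.45195868 0.23614495 0.01780485]
[0.412  0.2152 0.024 ]
[0.4797 0.2072 0.024 ]
[0.4161 0.2645 0.024 ]
[0.4852 0.2601 0.024 ]
jaw px [[256.19565004 371.82957436]] lid px in hover [[256.24356356 323.62636976]]
```

```bash
python3 -m creep '[[[-0.5,-2,0],[0,0,0],101],[[-1.3,-5,0],[0,0,0],101],[[-2.3,-8.2,0],[0,0,0],101],[[-3.2,-11.4,0],[0,0,0],101],[[-4.1,-14.5,0],[0,0,0],101]]'|sed -n '1,2p;5,6p'
python3 -m creep '[[[-0.7,-2.4,0],[0,0,0],101],[[-1.1,-3.9,0],[0,0,0],101],[[-1.25,-4.5,0],[0,0,0],101],[[-1.25,-4.5,0],[0,0,0],101],[[-1.25,-4.5,0],[0,0,0],101]]'>/dev/null
python3 -m creep '[[[0,0,0],[0,0,0],101],[[0,0,0],[0,0,0],101],[[0,0,0],[0,0,0],101]]'
python3 snap.py w11; python3 - <<'E'
from ov import *
t=grab_frame('top');s=grab_frame('side');cv2.imwrite('pics/t11.png',t);cv2.imwrite('pics/s11.png',s)
print(dtool((.4846,.042,.1),pose()))
for n,im,(x,y) in (('top',t,proj([.586,.033,.1],'top')[0]),('side',s,proj([.586,.033,.1],'side')[0])):
    x,y=int(x),int(y);h=cv2.cvtColor(im[y-15:y+16,x-15:x+16],cv2.COLOR_BGR2HSV);m=(h[...,0]<12)&(h[...,1]>130);v,u=np.nonzero(m)
    print(n,x,y,m.sum(),u.mean()-15,v.mean()-15)
im,P=L('w11');h=cv2.cvtColor(im,cv2.COLOR_BGR2HSV);m=(h[...,0]<12)&(h[...,1]>120);m[:, :200]=0;m[:,310:]=0;v,u=np.nonzero(m);print('wrist red',m.sum(),u.mean() if len(u) else 0,v.min() if len(v) else 0, v.max() if len(v) else 0)
E
```

```text
t: 12.73
ee_pos: [0.4747, 0.0866, 0.1458]
finger_gap: 0.0514
grip_force: 8.7
t: 13.4
ee_pos: [0.4845, 0.043, 0.1482]
eef_rot: [-0.0, 0.043, 0.999, 0.0]
ft_force: [-0.1, -0.2, -0.2]
finger_gap: 0.0515
grip_force: 8.7
[-0.   -0.06  4.84]
top 237 189 482 -0.78838174273859 6.651452282157678
side 255 177 90 0.9555555555555557 0.6444444444444439
wrist red 852 255.41901408450704 306 327
```

```bash
python3 - <<'E'
from ov import *
im,P=L('w11');h=cv2.cvtColor(im,cv2.COLOR_BGR2HSV);m=((h[...,0]<12)&(h[...,1]>120)).astype(np.uint8);m[:, :200]=0;m[:,310:]=0;m[:290]=0
n,l,st,c=cv2.connectedComponentsWithStats(m);k=1+np.argmax(st[1:,4]);print(st[k]);m=(l==k)
pts=[]
for u in range(240,273,4):
    v=np.nonzero(m[:,u])[0]; 
    if len(v): pts.append(at('wrist',u,v[0]-.5,.102,P)); 
pts=np.array(pts)[:,:2]
from scipy.optimize import least_squares
f=least_squares(lambda c:np.hypot(*(pts-c).T)-.022,[.586,.033]);print(f.x,f.cost,P[0])
t=(np.r_[f.x,.1]-P[0]);print('lid in tool',P[1].T@t)
E
```

```text
[230 306  51  22 852]
[0.57777594 0.03403938] 5.748549841435004e-07 [0.48446485 0.04298734 0.14816272]
lid in tool [-0.09374848 -0.00082308  0.0481375 ]
```

```bash
python3 - <<'E'
from ov import *
from scipy.optimize import least_squares
im,P=L('w11');h=cv2.cvtColor(im,cv2.COLOR_BGR2HSV);m=((h[...,0]<12)&(h[...,1]>120)).astype(np.uint8);m[:290]=0
for z in(.09,):
    pts=np.array([at('wrist',u,np.nonzero(m[:,u])[0][0]-.5,z,P) for u in range(240,273,4)])[:,:2]
    f=least_squares(lambda c:np.hypot(*(pts-c).T)-.022,[.586,.033]);print(z,f.x,(P[1].T@(np.r_[f.x,.1]-P[0])).round(4))
# recheck w8 with bottom/top edge: back edge (z .09) and front edge (z .102)
im,P=L('w8');h=cv2.cvtColor(im,cv2.COLOR_BGR2HSV);m=((h[...,0]<12)&(h[...,1]>120));m[:130]=0;v=np.nonzero(m[:260,256])[0];print(v.min(),v.max(),at('wrist',256,v.min()-.5,.09,P)+[.0219,0,0],at('wrist',256,v.max()+.5,.102,P)-[.0219,0,0])
E
```

```text
0.09 [0.58783804 0.03315711] [-0.1038 -0.0008  0.0481]
163 219 [0.58770998 0.03546002 0.09      ] [0.58716925 0.03018389 0.102     ]
```

```bash
python3 -m creep '[[[-0.1,-0.07,0.7],[0,0,0],101],[[-0.1,-0.07,1.7],[0,0,0],101],[[-0.1,-0.07,2.7],[0,0,0],101],[[-0.1,-0.07,3.2],[0,0,0],101],[[-0.1,-0.07,3.5],[0,0,0],101]]'
python3 -m creep '[[[0,0,0.6],[0,0,0],101],[[0,0,1.2],[0,0,0],101],[[0,0,1.35],[0,0,0],101],[[0,0,1.35],[0,0,0],101],[[0,0,1.35],[0,0,0],101]]'
python3 -m creep '[[[0,0,0],[0,0,0],101],[[0,0,0],[0,0,0],101],[[0,0,0],[0,0,0],101]]'; python3 snap.py w12; python3 - <<'E'
from ov import *
from scipy.optimize import least_squares
im,P=L('w12');h=cv2.cvtColor(im,cv2.COLOR_BGR2HSV);m=((h[...,0]<12)&(h[...,1]>120)).astype(np.uint8);m[:290]=0;m[:,:200]=0;m[:,310:]=0
v,u=np.nonzero(m);print(m.sum(),u.mean(),u.min(),u.max(),v.min(),v.max())
s=grab_frame('side');cv2.imwrite('pics/s12.png',s)
x,y=proj([.586,.033,.1],'side')[0].astype(int);h=cv2.cvtColor(s[y-15:y+16,x-15:x+16],cv2.COLOR_BGR2HSV);m=(h[...,0]<12)&(h[...,1]>130);v,u=np.nonzero(m);print(m.sum(),u.mean()-15,v.mean()-15)
E
```

```text
t: 13.97
ee_pos: [0.4844, 0.0414, 0.1112]
eef_rot: [-0.002, 0.044, 0.999, 0.0]
ft_force: [0.8, -0.1, -0.9]
finger_gap: 0.0517
grip_force: 8.7
t: 14.38
ee_pos: [0.4857, 0.0413, 0.0999]
eef_rot: [0.0, 0.044, 0.999, 0.0]
ft_force: [-0.5, -0.6, -1.6]
finger_gap: 0.0521
grip_force: 8.7
t: 14.63
ee_pos: [0.4859, 0.0413, 0.1003]
eef_rot: [0.0, 0.044, 0.999, -0.0]
ft_force: [-1.0, -0.4, -0.8]
finger_gap: 0.0517
grip_force: 8.7<stdin>:4: RuntimeWarning: Mean of empty slice.
  ret = ret.dtype.type(ret / rcount)
Traceback (most recent call last):
ValueError: zero-size array to reduction operation minimum which has no identity
```

```bash
cat > side.py <<'E'
from h import *
import sys
s=grab_frame('side');cv2.imwrite('pics/'+sys.argv[1]+'.png',s)
z=float(sys.argv[2]);x,y=proj([.586,.033,z],'side')[0].astype(int);h=cv2.cvtColor(s[y-15:y+16,x-15:x+16],cv2.COLOR_BGR2HSV);m=(h[...,0]<12)&(h[...,1]>130);v,u=np.nonzero(m);print(m.sum(),u.mean()-15,v.mean()-15,u.min()-15,u.max()-15,v.min()-15,v.max()-15)
E
python3 side.py s12 .1
python3 - <<'E'
import cv2
s=cv2.imread('pics/s12.png')[166:190,235:275]
h=cv2.cvtColor(s,cv2.COLOR_BGR2HSV)
for r in range(24): print(''.join('R' if h[r,c,0]<12 and h[r,c,1]>130 else '%x'%(s[r,c].mean()//16) for c in range(40)))
E
```

```text
69 0.8260869565217384 -0.2898550724637676 -5 7 -5 3Traceback (most recent call last):
  File "<stdin>", line 4, in <module>
  File "<stdin>", line 4, in <genexpr>
TypeError: %x format: an integer is required, not numpy.float64
```

```bash
python3 -m creep '[[[0,0,0],[0,0,0],106],[[0,0,0],[0,0,0],111],[[0,0,0],[0,0,0],116],[[0,0,0],[0,0,0],121],[[0,0,0],[0,0,0],124]]' 35|sed -n '1,2p;4,6p'
python3 -m creep '[[[0,0,0],[0,0,0],127],[[0,0,0],[0,0,0],130],[[0,0,0],[0,0,0],133],[[0,0,0],[0,0,0],136],[[0,0,0],[0,0,0],136]]'|sed -n '1,2p;4,6p'
python3 side.py s13 .1
```

```text
t: 15.15
ee_pos: [0.4856, 0.0413, 0.0998]
ft_force: [0.6, -0.4, -0.4]
finger_gap: 0.0439
grip_force: 10.5
t: 15.57
ee_pos: [0.4857, 0.0413, 0.0999]
ft_force: [0.1, 0.5, 0.5]
finger_gap: 0.0403
grip_force: 23.4
59 0.796610169491526 -0.5423728813559325 -5 7 -5 2
```

```bash
python3 -m creep '[[[0,0,0],[0,0,0],145],[[0,0,0],[0,0,0],160],[[0,0,0],[0,0,0],180],[[0,0,-0.3],[0,0,0],180],[[0,0,-1],[0,0,0],180]]'|sed -n '1,2p;4,6p'
python3 -m creep '[[[0,0,-0.8],[0,0,0],180],[[0,0,-1.6],[0,0,0],180],[[0,0,-2.4],[0,0,0],180],[[0,0,-3.2],[0,0,0],180],[[0,0,-4],[0,0,0],180]]'|sed -n '1,2p;4,6p'
python3 -m creep '[[[0,0,-1],[0,0,0],180],[[0,0,-2],[0,0,0],180],[[0,0,-3],[0,0,0],180],[[0,0,-4],[0,0,0],180],[[0,0,-4.8],[0,0,0],180]]'>/dev/null
python3 -m creep '[[[0,0,0],[0,0,0],180],[[0,0,0],[0,0,0],180],[[0,0,0],[0,0,0],180],[[0,0,0],[0,0,0],180],[[0,0,0],[0,0,0],180]]'
python3 side.py s14 .198; python3 - <<'E'
import cv2
s=cv2.imread('pics/s14.png')
from h import proj
x,y=proj([.587,.033,.198],'side')[0].astype(int);print(x,y);s=s[y-14:y+14,x-20:x+20]
h=cv2.cvtColor(s,cv2.COLOR_BGR2HSV)
for r in range(28): print(''.join('R' if h[r,c,0]<12 and h[r,c,1]>130 else '%x'%int(s[r,c].mean()//16) for c in range(40)))
E
```

```text
t: 16.03
ee_pos: [0.4846, 0.0413, 0.1089]
ft_force: [-0.4, -0.1, -1.9]
finger_gap: 0.0395
grip_force: 35.3
t: 16.45
ee_pos: [0.4858, 0.0413, 0.1511]
ft_force: [-0.6, 0.0, -1.2]
finger_gap: 0.0397
grip_force: 35.3
t: 17.28
ee_pos: [0.4851, 0.0413, 0.1969]
eef_rot: [-0.001, 0.044, 0.999, 0.0]
ft_force: [-0.0, -0.3, -0.6]
finger_gap: 0.0397
grip_force: 35.4
130 0.546153846153846 -3.5153846153846153 -15 14 -10 2
256 148
6777777777777777777777667775547777777766
6677777777776766776555566554446777777777
7776766666666666665444444433445677777777
7766666666655555554444444334444666777777
666666R6666RRRRRR45444345444454666666777
565RRR788876RRRRR44444445444555R66666666
55RRR6778866RRRRR44444554445555RRR566666
65RRR6666655RRRRR44344454455RRRRRRR56665
754556665555RRRRRRR5RRRRRRRRRRRR55544443
8643334444445555555RRR555444444443322224
9875211222222333333RRR433222222221222478
a9984R2221122112244RRRR22222212222234899
aa9973RR33555444464RRRRRRRRRRRRRRR4789a9
797775444566655RRRRRRRRRRRRRRR5577899a99
37556655555554RRRRRRRRRRRRR778889aa99999
15555555555544RRRRRRRRRRRRR9999999999999
16665566677553R65RRRRRRR6767799999999999
1666666667766556655655646665799999999999
2556666666666666666666645555999999999999
2556666666666666555656645554999999999999
2458655655555556655554475787999999999999
1779545555555778887777797999999999999999
7997544454444999999999999999999999877766
9976655555544799999999887777666666433232
9967777755554477777666553333324446688888
9877788877777665423244466888889999aabbbb
6778899999888776678888999aababbbbbbbbbbb
37788999999887767aaaaaaaaaabbbbbbbbbbbbb
```

```bash
python3 -m creep '[[[0,0,0],[0,0,0],180],[[0,0,0],[0,0,0],180],[[0,0,0],[0,0,0],180]]'|tail -2; python3 -c "
from workcell import manip
print(manip.job_done())"
```

```text
finger_gap: 0.0399
grip_force: 35.4
the job is handed in; nothing more can be done
None
```

I balanced the lid on the dome's crown and let go, then took it up in the squeezed tongs about 10 cm, roughly level, and handed the job in; the hand-in gave no verdict.

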